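# Hang the cap lifter home in the keyed collar of the crimp press

## Task

Take the cap lifter out of the drying rack and hang it back in the steel collar on the side arm of the crimp press, handle first, then feel it round until its cross key drops into the collar's slot and the flange under its head sits flush on the collar. Lower and turn it gently with a light push only, without dropping or forcing it, let go of it there, and leave the glass vials and the cap tray where they are.

Things in the scene. Friction and masses are not known exactly. Their poses are not given: they have to be found in the camera images.
- lifter_head (a point): Cap lifter: loose 190 g upright steel tool, handle down in the rack's middle hole, its key on the rack's top. This point is the middle of its flat head, on the axis: head 12 mm thick (y), 34 wide (x), 44 tall, a 14 mm wide, 10 mm deep notch on top. It is 22 mm below the fork's top, 22 above the flange's top, 122 above the handle's tip. z up the tool, x along head and key. Same if turned half round.
- lifter_key (a point): On the lifter's axis at its flange's underside, 27 mm below lifter_head. Flange: 30 mm diameter, 5 thick. Under it a straight cross key along x: 32 mm long over both ends, 5 thick, reaching 7 mm below the flange, square-edged. Below, the round handle: 14 mm diameter, 95 mm long from the flange, its lowest 10 mm tapering to 8 mm diameter. Axes as lifter_head.
- holder (a point): Centre of the steel collar's top face, on its hole's axis, 125 mm above the bench. Collar 38 mm across, 26 deep, eight-sided through hole 18 mm across flats, free below. x, y: the press's axes, not the slot's. Key off the slot: it rides on the top face and lifter_key is 7 mm above this point; key in the slot, flange flush: lifter_key is at this point. The collar's rubber bush sinks 1 mm per 5 N of load.
- slot (a point): Centre of the slot's floor, 9 mm below holder. The slot, 7.5 mm wide, is cut straight across the collar's top face through the axis. ITS DIRECTION IS NOT MEASURED: axes given are the press's, and the collar is clamped with the slot anywhere up to 0.8 rad (46 degrees) either way from the press's x axis. See it from above or feel for it. The collar does not turn. It is delicate: keep the push light, well below 25 N.
- press: Fixed cast aluminium hand press for crimping caps: base 200 x 130 x 24 mm, column 285 mm high, head to 295 mm, lever raised to 500 mm. Origin under the base's centre, x away from its front, z up. Collar axis at x = -50, y = +170 mm here; its arm runs from the column along y at x = 60 mm, then forward to the collar, arm's top 13 mm below the collar's.
- rack: Fixed white plastic drying rack, 60 mm (x) by 150 mm (y), top 108 mm above the bench, with three 17 mm holes in a row along y, 45 mm apart; origin under its centre.
- vial0_mid (a point): Clear glass serum vial, 24 mm diameter, 56 mm tall, loose and upright, fragile; its centre, z up. Leave alone.
- vial1_mid (a point): Second vial, the same.
- vial2_mid (a point): Third vial, the same; it stands nearer the robot.
- tray: Black plastic cap tray, 100 x 140 x 18 mm, with six grey aluminium crimp caps; origin under its centre. Leave alone.

How it is judged:
By the outcome, as a careful person would: the job done as asked, in the order asked, and still so for the second after the job is handed in, with the robot touching nothing.
It also fails if it takes over 67 s, if anything falls off the work surface, if the arm or the gripper's body presses on something with over 40 N, if the wrist force passes 120 N, or if a joint passes its speed limit or range.

## Robot

A 6-joint arm with a two-finger parallel gripper is mounted at the origin on the work surface. World frame = base frame: x ahead of the robot, y to its left, z up, the work surface at z = 0. Lengths are in m, angles in rad, forces in N, time in s.
With the tool pointing down it reaches from about 0.275 to 0.825 m from the base axis. Payload 4.9 kg.
Tool frame: the origin (TCP) lies midway between the tips of the shut fingers; the grasp point (between the pads) lies 19 mm behind it (grip_point_offset is the distance from the TCP to the grasp point, in m); z points along the fingers, x is the direction in which the jaws open and shut, and the axes are right-handed (so a half turn about z gives the same grasp; the last joint's range is limited). The gripper opens to 85 mm and grips with 20 to 120 N. Pads are 22 mm wide; open, the fingers measure 114 mm over their backs; the gripper's body (76 mm by 85 mm) begins 54 mm behind the grasp point. The pads swing forward as they close: fully open they stand 13 mm farther back than shut.
Start: joints at [-1.381, 0.326, -0.193, 1.052, 0, 1.437], TCP at [0.175, -0.521, 0.231] pointing down, gripper open.
Joint ranges: [-2.65, 2.65], [-0.97, 1.79], [-1.3, 1.35], [-1.93, 2.1], [-1.47, 1.37], [-3.14, 3.14]. Speed limits (rad/s): [2.57, 2.57, 3.14, 3.14, 3.14, 3.14].

## Interface

Orientations are given as a rotation vector (axis times angle).
In Python, from cell import * gives the robot as it stands. Calls block until the motion is done:
- movep(position, orientation): joint-space move of the TCP to a pose.
- move_l(position, velocity=0.15, rot=None, until_force=None): straight line of the TCP; rot=None keeps the orientation; velocity is the mean speed in m/s. With until_force (N) it stops when the force on the tool has changed by that much, and returns True; else False.
- set_joints(angles): joint-space move.
- let_go() and grab(newtons=None): open the fingers fully, or close them until they stop; newtons is the grip in N (None keeps the last).
- sleep(seconds).
- ik(position, orientation): joint angles nearest the present ones, or None.
- get_state(): the state.
- grab_frame(name): name is "scene" or "side" or "wrist"; returns a dict with "img" (384x512x3 uint8, red, green, blue), "fx", "fy", "cx", "cy" (pixels), "k1" (the pictures are not rectified: a ray, as slopes to the right and down, at radius r is drawn at 1 + k1 r^2 times it, then the intrinsics apply), "cam_to_world" (4x4, takes a point from camera to world coordinates); the wrist camera has in their place "T_tool_cam" (4x4, takes a point from camera to tool coordinates, whose origin is the TCP and whose axes are the tool frame's). Camera axes: x right, y down, z forward; pixel columns grow to the right and rows downward; lengths in m; the calibration is good to about 2 mm. A picture is of the moment at which its call begins: read the wrist's pose just before it. There is no depth.
A pose or a line that the arm cannot do raises MotionError and nothing moves.
- sign_off(): hands the job in, once; it reports no verdict.
Trained networks look in the newest picture that a camera, given by its name, has taken for a name from the list of things; names that differ only in an ending like _2 or _b are one class to them, and where a whole thing is asked for, a point or a joint stands for the part that bears it (a point fixed in the world has none). Each returns a list of dicts, best first, with "score" (0 to 1); they miss things now and then, are a little off and sometimes report something else, mostly with a low value. They report only what shows in the picture. A call takes as long as a camera call.
- spot_in(camera, name): "centre" ([column, row] in pixels, amid what is visible of it).
- silhouettes(camera, name): "mask" (384x512 bool, what is visible of it) and "centre" ([column, row] in pixels, amid what is visible of it).
- tip_of(camera, name): "centre" ([column, row] in pixels: a listed point, or the origin of a listed thing).
The state is a dict: "clock": time; "q": joint angles; "joint_velocities": joint speeds; "tau": joint torques, N m; "position": TCP position; "eef_rot": TCP orientation; "contact_force": force on the tool from outside, world axes, zero at the start; "wrist_torque": the same for the moment, N m; "finger_gap": opening from 0.0 (shut) to 1.0 (fully open).
Only numpy, scipy, OpenCV 4.12 (cv2) and the standard library are available. Lean on these libraries where they do the work, as an engineer would, in place of code of your own. Each camera call takes 0.05 s, during which the arm holds its last target.

## Working session

There is one attempt and no reset: what is moved stays moved. The work goes in short steps, each a Python script; the robot and the scene stay as the last script left them, time stands still between calls to the robot, and variables do not carry over. Pictures are saved under pics/ and viewed, and the job is handed in when it is done.

```bash
ls; mkdir -p pics; cat > h.py <<'E'
from cell import *
import numpy as np, cv2
from scipy.spatial.transform import Rotation as R
def save(f,n):
    cv2.imwrite('pics/'+n+'.png',cv2.cvtColor(f['img'],cv2.COLOR_RGB2BGR))
def pose():
    s=get_state();T=np.eye(4);T[:3,:3]=R.from_rotvec(s['eef_rot']).as_matrix();T[:3,3]=s['position'];return T
def cam(name):
    T=pose();f=grab_frame(name)
    f['T']=np.array(f['cam_to_world']) if 'cam_to_world' in f else T@np.array(f['T_tool_cam'])
    return f
def ray(f,p):
    xd=np.array([(p[0]-f['cx'])/f['fx'],(p[1]-f['cy'])/f['fy']]);x=xd.copy()
    for _ in range(30): x=xd/(1+f['k1']*(x@x))
    d=f['T'][:3,:3]@np.array([x[0],x[1],1]);return f['T'][:3,3],d/np.linalg.norm(d)
def proj(f,P):
    c=np.linalg.inv(f['T'])@np.append(P,1);x=c[:2]/c[2];x=x*(1+f['k1']*(x@x))
    return np.array([x[0]*f['fx']+f['cx'],x[1]*f['fy']+f['cy']])
def tri(rays):
    A=np.zeros((3,3));b=np.zeros(3)
    for o,d in rays:
        M=np.eye(3)-np.outer(d,d);A+=M;b+=M@o
    X=np.linalg.solve(A,b)
    return X,[np.linalg.norm((np.eye(3)-np.outer(d,d))@(X-o)) for o,d in rays]
def atz(r,z): return r[0]+r[1]*(z-r[0][2])/r[1][2]
E
python3 - <<'E'
from h import *
fs={}
for c in ['scene','side','wrist']:
    f=cam(c);fs[c]=f;save(f,c+'0')
    print(c,f['fx'],f['k1'],f['T'][:3,3].round(3),f['T'][:3,2].round(2))
for n in ['lifter_head','lifter_key','holder','slot','press','rack','vial0_mid','vial1_mid','vial2_mid','tray']:
    rs=[]
    for c in fs:
        t=tip_of(c,n)
        print(n,c,[(np.round(x['centre'],1).tolist(),round(x['score'],2)) for x in t[:3]])
        if t and c!='wrist': rs.append(ray(fs[c],t[0]['centre']))
    if len(rs)>1:
        X,e=tri(rs);print('   ',X.round(4),np.round(e,4))
print(get_state()['clock'])
E
```

```text
pics
scene 481.3648611767572 0.03146728476505252 [ 1.355 -0.188  0.953] [-0.67  0.16 -0.72]
side 350.69463083867447 -0.08115651516427809 [ 0.146 -0.473  0.494] [ 0.57  0.63 -0.53]
wrist 267.18309086433504 -0.047285301400574936 [ 0.251 -0.496  0.373] [-0.29 -0.1  -0.95]
lifter_head scene [([324.4, 149.4], 0.63)]
lifter_head side [([165.1, 144.3], 0.76), ([279.2, 202.9], 0.28)]
lifter_head wrist []
    [0.487  0.2361 0.1405] [0.0017 0.0017]
lifter_key scene [([323.1, 155.9], 0.78)]
lifter_key side [([162.3, 150.8], 0.75), ([283.6, 181.6], 0.69)]
lifter_key wrist []
    [0.4823 0.2391 0.1197] [0.0034 0.0034]
holder scene [([203.1, 191.0], 0.75)]
holder side []
holder wrist []
slot scene [([202.8, 194.0], 0.49)]
slot side [([276.7, 202.1], 0.89)]
slot wrist []
    [ 0.539  -0.0926  0.1186] [0.0008 0.0008]
press scene [([144.1, 244.6], 0.97)]
press side [([354.9, 288.6], 0.62)]
press wrist []
    [ 0.5682 -0.2622  0.0066] [0.007 0.007]
rack scene [([320.5, 187.2], 0.9)]
rack side [([174.1, 188.3], 0.85)]
rack wrist []
    [0.4954 0.2366 0.0123] [0.0008 0.0008]
vial0_mid scene [([273.9, 256.9], 0.72), ([302.6, 272.8], 0.38)]
vial0_mid side [([287.1, 184.6], 0.68)]
vial0_mid wrist []
    [0.7046 0.0377 0.0317] [0.0022 0.0022]
vial1_mid scene [([304.3, 273.6], 0.75), ([242.6, 176.4], 0.32)]
vial1_mid side [([289.5, 169.1], 0.63)]
vial1_mid wrist []
    [0.7681 0.0908 0.0312] [0.0028 0.0028]
vial2_mid scene [([236.5, 178.0], 0.68)]
vial2_mid side [([193.7, 235.6], 0.88), ([165.2, 152.4], 0.33)]
vial2_mid wrist []
    [0.4181 0.0192 0.0326] [0.0013 0.0013]
tray scene [([363.4, 247.4], 0.64), ([323.2, 148.6], 0.49)]
tray side [([230.7, 164.7], 0.94), ([172.7, 189.3], 0.32)]
tray wrist []
    [ 0.7063  0.2718 -0.0073] [0.0021 0.0021]
1.65
```

View pics/scene0.png

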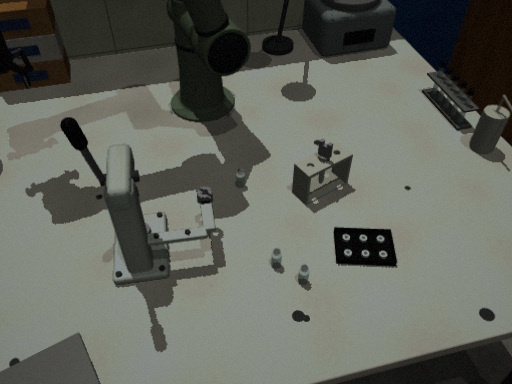

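View pics/side0.png

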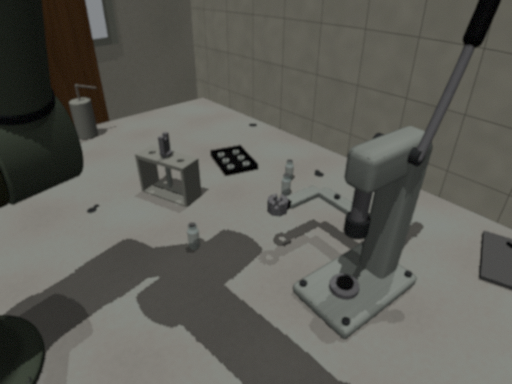

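View pics/wrist0.png

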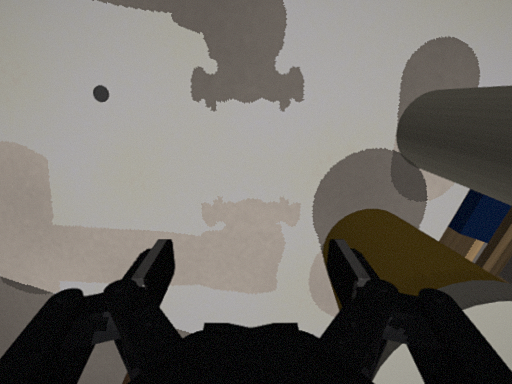

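```bash
python3 - <<'E'
from h import *
f=cam('scene');g=cam('side');w=grab_frame('wrist')
print(np.round(w['T_tool_cam'],3),w['fx'],w['cx'],w['cy'])
print(pose().round(3))
print('lever',tri([ray(f,(69,124)),ray(g,(490,15))]))
print('levbase',tri([ray(f,(104,186)),ray(g,(418,155))]))
# press origin at z=0
print(atz(ray(f,(144.1,244.6)),0),atz(ray(g,(354.9,288.6)),0))
for n in ['press','rack']:
  for c,F in (('scene',f),('side',g)):
    t=silhouettes(c,n); print(n,c,len(t),t and t[0]['score'])
for p in [(0.40,0.0,0.36),(0.30,-0.1,0.36),(0.30,0,.36)]:
  for y in (0,90,-90,180):
    o=(R.from_euler('z',y,degrees=True)*R.from_euler('x',180,degrees=True)).as_rotvec()
    print(p,y,ik(p,o))
# press base holes
E
```

```text
[[ 1.    -0.001  0.     0.   ]
 [ 0.001  0.952  0.307 -0.08 ]
 [-0.    -0.307  0.952 -0.142]
 [ 0.     0.     0.     1.   ]] 267.18309086433504 250.44714541630046 189.73680257920668
[[ 0.318 -0.948 -0.     0.175]
 [-0.948 -0.318 -0.    -0.521]
 [-0.     0.    -1.     0.231]
 [ 0.     0.     0.     1.   ]]
lever (array([ 0.6598754 , -0.32043333,  0.46163637]), [np.float64(0.005120037301292942), np.float64(0.005120037301292855)])
levbase (array([ 0.61520327, -0.29768889,  0.27187159]), [np.float64(0.0007747032121157968), np.float64(0.0007747032121158673)])
[ 0.55991258 -0.25619331  0.        ] [ 0.57484476 -0.26656445  0.        ]
press scene 1 0.78
press side 2 0.93
rack scene 1 0.57
rack side 2 0.94
(0.4, 0.0, 0.36) 0 [-0.18505439 -0.01857526 -0.27906997  1.31030162  0.          1.38574193]
(0.4, 0.0, 0.36) 90 [-0.18505439 -0.01857526 -0.27906997  1.31030162  0.         -0.18505439]
(0.4, 0.0, 0.36) -90 [-0.18505439 -0.01857526 -0.27906997  1.31030162  0.          2.95653826]
(0.4, 0.0, 0.36) 180 [-0.18505439 -0.01857526 -0.27906997  1.31030162  0.         -1.75585072]
(0.3, -0.1, 0.36) 0 [-0.5566484  -0.18758689 -0.42593094  1.33245228  0.          1.01414793]
(0.3, -0.1, 0.36) 90 [-0.5566484  -0.18758689 -0.42593094  1.33245228  0.         -0.5566484 ]
(0.3, -0.1, 0.36) -90 [-0.5566484  -0.18758689 -0.42593094  1.33245228  0.          2.58494426]
(0.3, -0.1, 0.36) 180 [-0.5566484  -0.18758689 -0.42593094  1.33245228  0.         -2.12744472]
(0.3, 0, 0.36) 0 [-0.24786352 -0.22121695 -0.45086589  1.34114738  0.          1.32293281]
(0.3, 0, 0.36) 90 [-0.24786352 -0.22121695 -0.45086589  1.34114738  0.         -0.24786352]
(0.3, 0, 0.36) -90 [-0.24786352 -0.22121695 -0.45086589  1.34114738  0.          2.89372913]
(0.3, 0, 0.36) 180 [-0.24786352 -0.22121695 -0.45086589  1.34114738  0.         -1.81865985]
```

```bash
python3 - <<'E'
import cv2
a=cv2.imread('pics/scene0.png')[110:310,40:360];cv2.imwrite('pics/sc_crop.png',cv2.resize(a,None,fx=2.5,fy=2.5,interpolation=cv2.INTER_CUBIC))
E
```

```text
(no output)
```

View pics/sc_crop.png

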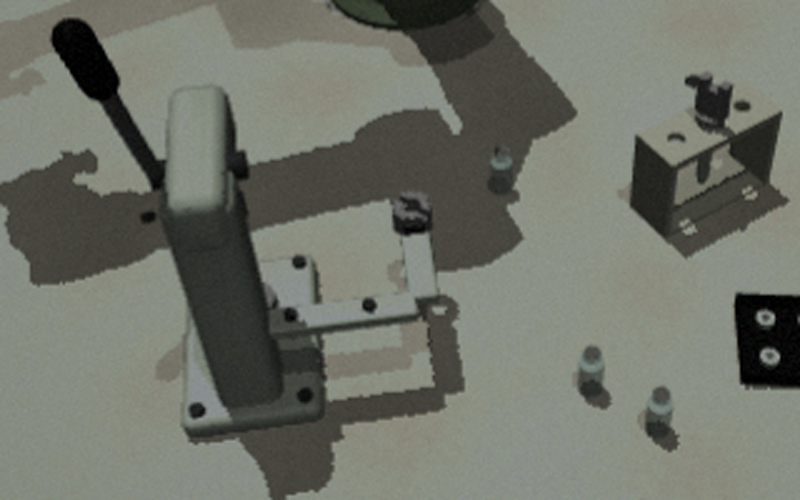

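```bash
cat >> h.py <<'E'
def down(yaw):
    return (R.from_euler('z',yaw)*R.from_euler('x',np.pi)).as_rotvec()
def tdir(yaw): # tool x, tool y in world xy
    return np.array([np.cos(yaw),np.sin(yaw)]),np.array([np.sin(yaw),-np.cos(yaw)])
E
python3 - <<'E'
from h import *
q=get_state()['q']
movep((0.36,-0.08,0.28),down(np.pi/2))
print(get_state()['clock'])
C=np.array([0.539,-0.0926])
tx,ty=tdir(np.pi/2)
p=C+ty*0.06
movep((p[0],p[1],0.20),down(np.pi/2))
sleep(0.2)
f=cam('wrist');save(f,'w1');print(get_state()['clock'],get_state()['position'])
for n in ['holder','slot']:
    for t in tip_of('wrist',n)[:2]: print(n,t['centre'],t['score'],atz(ray(f,t['centre']),0.125 if n=='holder' else 0.116))
E
```

```text
3.75
4.9917 [ 0.59871264 -0.0928933   0.201293  ]
holder [250.3, 127.1] 0.56 [ 0.53903018 -0.09296088  0.125     ]
slot [254.7, 125.9] 0.94 [ 0.53881872 -0.08930259  0.116     ]
slot [377.1, 290.3] 0.63 [0.70522541 0.03902216 0.116     ]
```

View pics/w1.png

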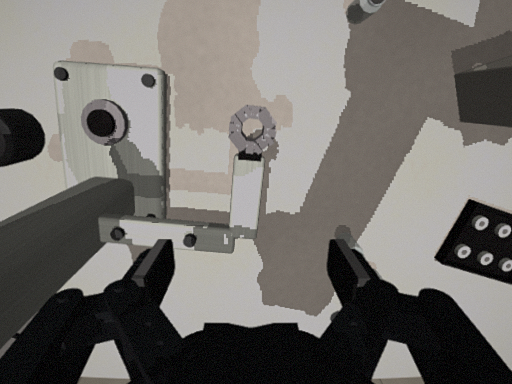

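```bash
python3 - <<'E'
import cv2
a=cv2.imread('pics/w1.png')[95:165,215:290];cv2.imwrite('pics/w1c.png',cv2.resize(a,None,fx=8,fy=8,interpolation=cv2.INTER_CUBIC))
E
```

```text
(no output)
```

View pics/w1c.png

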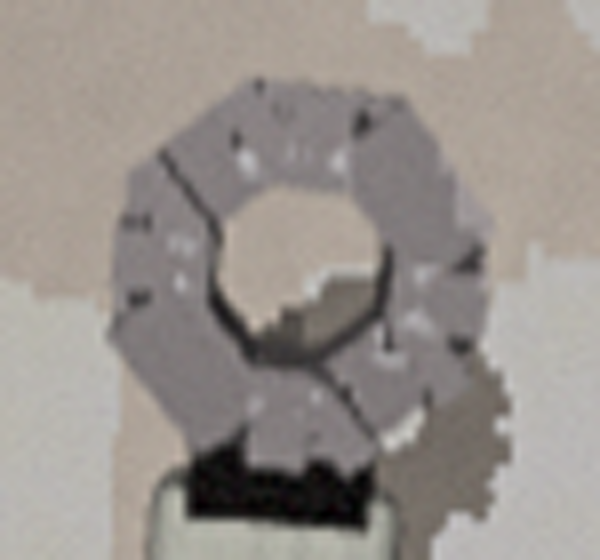

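```bash
python3 - <<'E'
from h import *
f=cam('wrist')
pts=np.array([(163,152),(218,235),(318,365),(380,440)])/8+[215,95]-0.5+0.5/8
W=np.array([atz(ray(f,p),0.122)[:2] for p in pts]);print(W)
c=W.mean(0);u=np.linalg.svd(W-c)[2][0];print('ang',np.degrees(np.arctan2(u[1],u[0])))
# press axis from base bolts
b=[(61,74),(148,80)]
B=[atz(ray(f,p),0.024)[:2] for p in b];print(B,np.degrees(np.arctan2(*(B[1]-B[0])[::-1])))
C=np.array([0.539,-0.0926]);yaw=np.radians(127);tx,ty=tdir(yaw);p=C+ty*0.06
movep((p[0],p[1],0.175),down(yaw));sleep(0.3)
ims=[]
for i in range(3): f=cam('wrist');ims.append(f['img'].astype(float))
f['img']=np.mean(ims,0).astype(np.uint8);save(f,'w2')
print(get_state()['clock'],get_state()['position'])
for n,z in [('holder',.125),('slot',.116)]:
    for t in tip_of('wrist',n)[:2]: print(n,t['centre'],t['score'],atz(ray(f,t['centre']),z))
q=proj(f,(*C,0.125)).astype(int);print(q)
a=f['img'][q[1]-35:q[1]+35,q[0]-38:q[0]+38]
cv2.imwrite('pics/w2c.png',cv2.resize(a[:,:,::-1],None,fx=8,fy=8,interpolation=cv2.INTER_CUBIC))
E
```

```text
[[ 0.5288177  -0.10506394]
 [ 0.53695128 -0.0996496 ]
 [ 0.55003136 -0.08950719]
 [ 0.55777962 -0.08304291]]
ang 37.34677343789035
[array([ 0.48643077, -0.30780331]), array([ 0.49512914, -0.20771608])] 85.03302578816279
6.2167 [ 0.5870163  -0.05670152  0.17509628]
holder [413.7, 99.7] 0.44 [ 0.4538172 -0.0153865  0.125    ]
slot [252.3, 128.0] 0.64 [ 0.53818697 -0.09266111  0.116     ]
[251 130]
```

View pics/w2c.png

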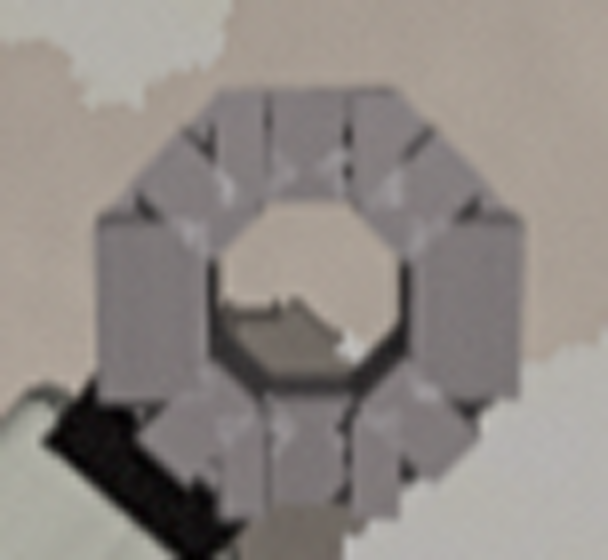

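```bash
python3 - <<'E'
from h import *
f=cam('wrist')
C=atz(ray(f,(251.5,132.0)),0.125);print('C',C)
T=pose();print('tool frame', (np.linalg.inv(T)@np.append(C,1)).round(4))
# go view the lifter
L=np.array([0.485,0.2365]);yaw=np.pi/2;tx,ty=tdir(yaw);p=L+ty*0.06
movep((0.50,0.06,0.27),down(yaw))
movep((p[0],p[1],0.25),down(yaw));sleep(0.3)
f=cam('wrist');save(f,'w3');print(get_state()['clock'],get_state()['position'])
for n in ['lifter_head','lifter_key','rack']:
    for t in tip_of('wrist',n)[:2]: print(n,t['centre'],t['score'],atz(ray(f,t['centre']),{'lifter_head':.142,'lifter_key':.115,'rack':0}[n]))
q=proj(f,(*L,0.142)).astype(int);print(q)
a=f['img'][max(0,q[1]-50):q[1]+50,q[0]-50:q[0]+50]
cv2.imwrite('pics/w3c.png',cv2.resize(a[:,:,::-1],None,fx=6,fy=6,interpolation=cv2.INTER_CUBIC))
E
```

```text
C [ 0.5400143  -0.09183432  0.125     ]
tool frame [ 0.     -0.0587  0.05    1.    ]
8.2917 [0.54523412 0.23549482 0.25047549]
lifter_head [247.1, 122.6] 0.76 [0.48431642 0.23241696 0.142     ]
lifter_key [253.0, 127.2] 0.92 [0.49074971 0.23806899 0.115     ]
rack [251.7, 118.4] 0.64 [0.48814823 0.23728899 0.        ]
rack [251.1, 123.7] 0.23 [0.49554929 0.23642048 0.        ]
[251 123]
```

View pics/w3c.png

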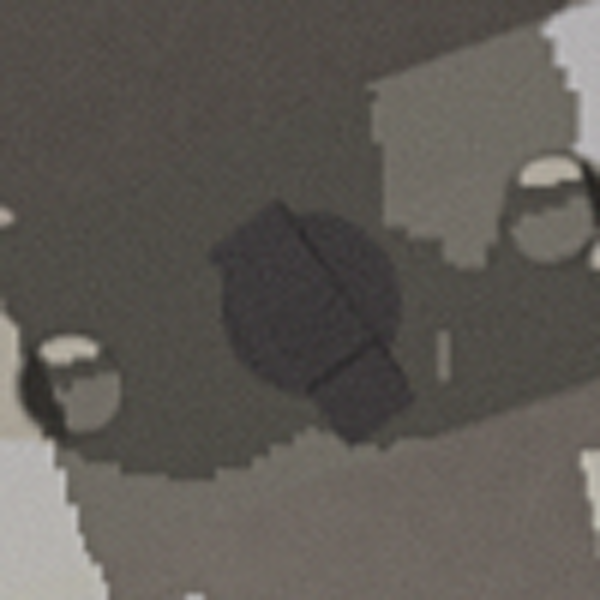

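View pics/w3.png

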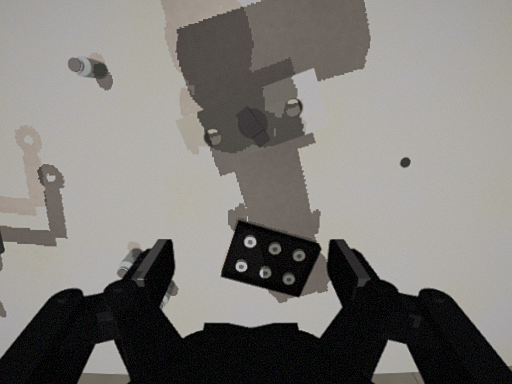

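```bash
python3 - <<'E'
from h import *
L=np.array([0.487,0.2365]);yaw=np.radians(126);tx,ty=tdir(yaw);p=L+ty*0.0587
movep((p[0],p[1],0.22),down(yaw));sleep(0.3)
f=cam('wrist');save(f,'w4');print(get_state()['clock'],get_state()['position'])
q=proj(f,(*L,0.164)).astype(int);print(q)
a=f['img'][max(0,q[1]-45):q[1]+45,q[0]-45:q[0]+45]
a=cv2.convertScaleAbs(a,alpha=1.8)
cv2.imwrite('pics/w4c.png',cv2.resize(a[:,:,::-1],None,fx=6,fy=6,interpolation=cv2.INTER_CUBIC))
E
```

```text
9.3917 [0.53473832 0.27075929 0.2203002 ]
[251 130]
```

View pics/w4c.png

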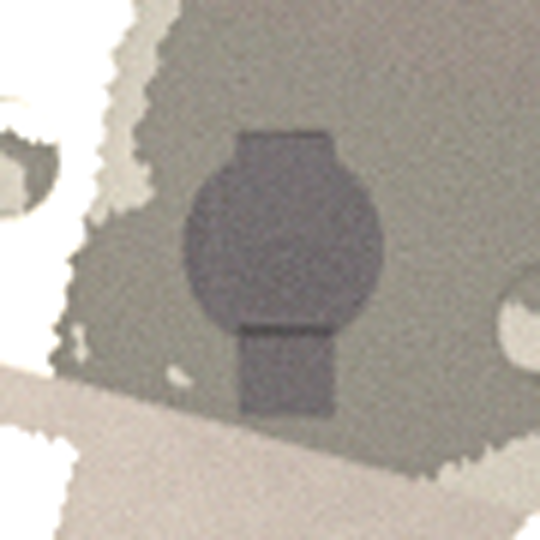

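```bash
python3 - <<'E'
from h import *
f=cam('wrist')
L=atz(ray(f,(253.6,130.7)),0.164);T=pose();print('L',L,(np.linalg.inv(T)@np.append(L,1)).round(4))
yaw=np.radians(126)
move_l((L[0],L[1],0.22),velocity=0.15)
move_l((L[0],L[1],0.126),velocity=0.1,until_force=6)
sleep(0.2);s0=get_state();print(s0['position'],s0['contact_force'])
grab(40);s=get_state();print(s['position'],s['contact_force'],s['finger_gap'],s['clock'])
np.save('L.npy',L)
f=cam('wrist');save(f,'w5');save(cam('side'),'s5')
E
```

```text
L [0.4860488  0.23749629 0.164     ] [ 0.0016 -0.059   0.0562  1.    ]
[0.48646467 0.23765301 0.12662456] [ 1.18752748  0.7352001  -0.51025673]
[0.48600773 0.23752922 0.12606775] [-1.05337764  0.42055629  1.11807177] 0.13561819812777312 11.9333
```

View pics/w5.png

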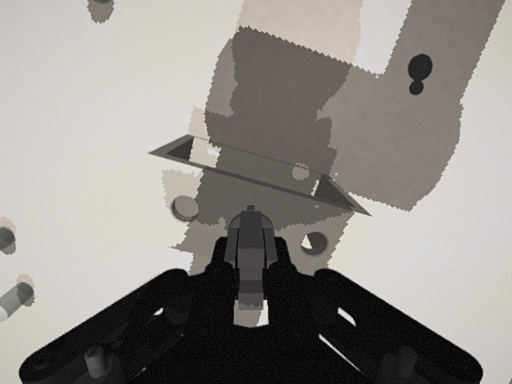

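View pics/s5.png

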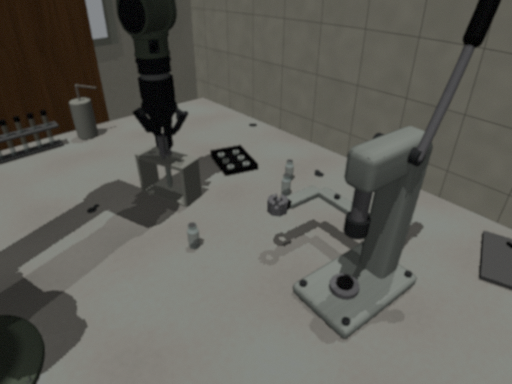

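```bash
python3 - <<'E'
from h import *
L=np.load('L.npy');C=np.array([0.5400,-0.0918])
f0=np.array(get_state()['contact_force'])
move_l((L[0],L[1],0.275),velocity=0.12)
sleep(0.2);s=get_state();print(s['contact_force'],s['finger_gap'],s['clock'])
yaw=np.radians(127)
movep((0.5,0.07,0.29),down(yaw))
movep((C[0],C[1],0.275),down(yaw));sleep(0.3)
s=get_state();print(s['position'],s['contact_force'],s['wrist_torque'],s['clock'],s['q'])
f=cam('wrist');save(f,'w6');save(cam('side'),'s6')
c=cam('scene');a=c['img'][110:280,100:300];cv2.imwrite('pics/c6.png',cv2.resize(a[:,:,::-1],None,fx=3.5,fy=3.5,interpolation=cv2.INTER_CUBIC))
E
```

```text
[ 0.13510858  0.98171399 -1.79375606] 0.13394753236471169 13.625
[ 0.54005528 -0.09062455  0.27525351] [-0.37576831  0.02852883 -0.75452993] [ 0.05042363 -0.01051266  0.05345109] 15.3417 [-3.01119595e-01  2.96542699e-01 -1.20610897e-01  1.15330460e+00
  9.18401580e-05 -9.48876484e-01]
```

View pics/w6.png

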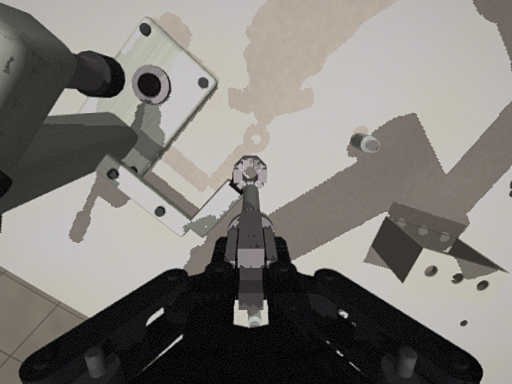

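View pics/s6.png

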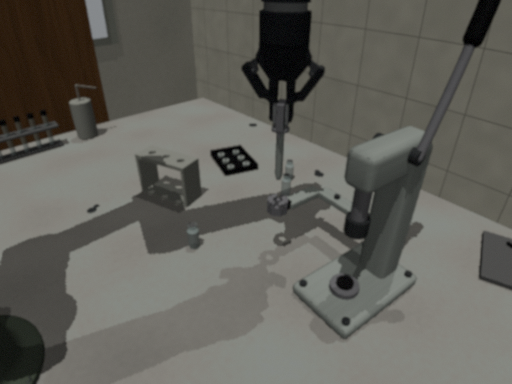

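View pics/c6.png

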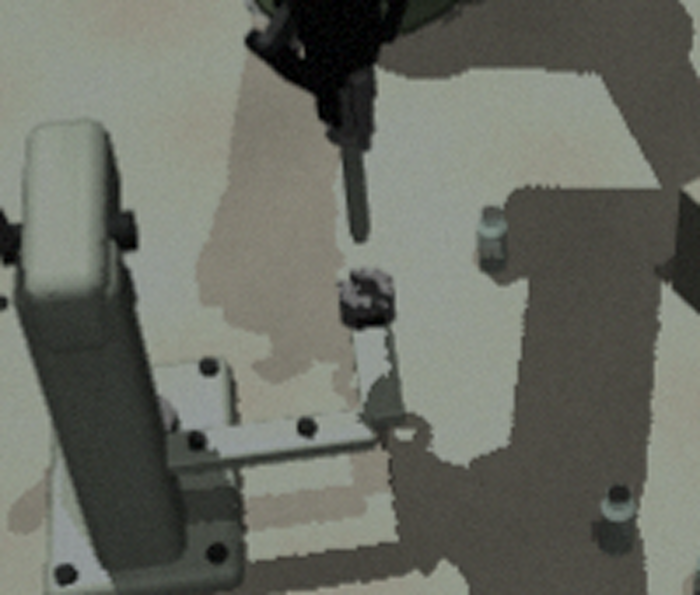

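```bash
python3 - <<'E'
from h import *
C=np.array([0.5400,-0.0918])
move_l((C[0],C[1],0.235),velocity=0.08);sleep(0.3)
s=get_state();print(s['position'],s['contact_force'])
h=move_l((C[0],C[1],0.205),velocity=0.03,until_force=4)
s=get_state();print(h,s['position'],s['contact_force'],s['finger_gap'],s['clock'])
f=cam('wrist');a=f['img'][140:350,150:350];cv2.imwrite('pics/c7.png',cv2.resize(a[:,:,::-1],None,fx=2.8,fy=2.8,interpolation=cv2.INTER_CUBIC))
f=cam('side');a=f['img'][60:260,180:360];cv2.imwrite('pics/s7.png',cv2.resize(a[:,:,::-1],None,fx=2.8,fy=2.8,interpolation=cv2.INTER_CUBIC))
E
```

```text
[ 0.54026314 -0.0918833   0.235468  ] [-0.34215717 -0.44069932 -2.62502323]
False [ 0.54015939 -0.09185254  0.2052307 ] [-0.57102279  0.79336218 -2.6766776 ] 0.1341826957844082 17.5917
```

View pics/c7.png

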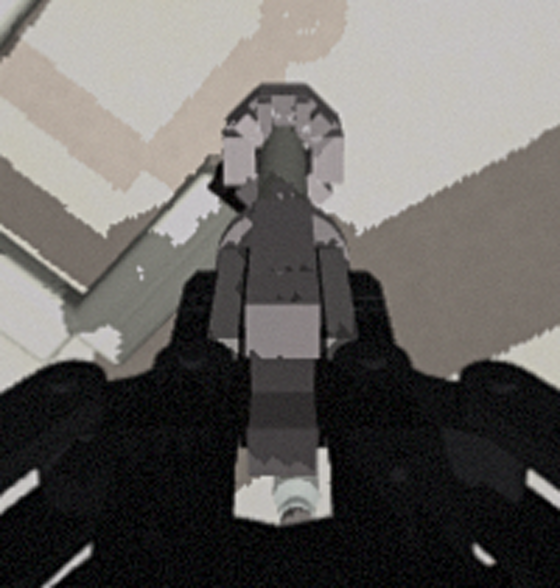

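View pics/s7.png

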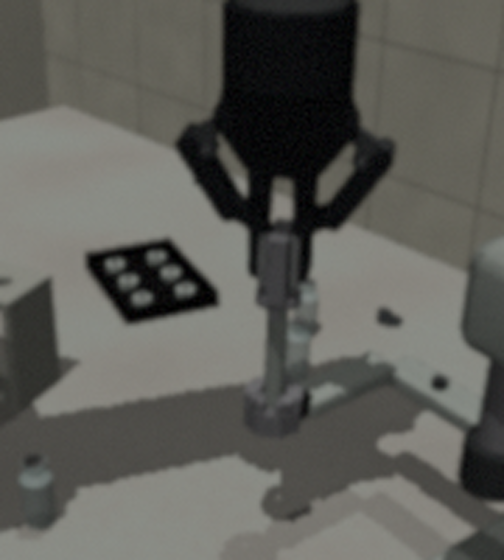

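```bash
python3 - <<'E'
from h import *
C=np.array([0.5400,-0.0918])
h=move_l((C[0],C[1],0.150),velocity=0.04,until_force=4)
s=get_state();print(h,s['position'],s['contact_force'],s['clock'])
if not h:
    sleep(0.3);s=get_state();print(s['position'],s['contact_force'],s['wrist_torque'])
    h=move_l((C[0],C[1],0.1355),velocity=0.012,until_force=4)
    s=get_state();print(h,s['position'],s['contact_force'],s['wrist_torque'],s['finger_gap'],s['clock'])
    sleep(.3);s=get_state();print(h,s['position'],s['contact_force'],s['wrist_torque'],s['finger_gap'],s['clock'])
f=cam('wrist');a=f['img'][140:350,150:350];cv2.imwrite('pics/c8.png',cv2.resize(a[:,:,::-1],None,fx=2.8,fy=2.8,interpolation=cv2.INTER_CUBIC))
f=cam('side');a=f['img'][160:240,240:330];cv2.imwrite('pics/s8.png',cv2.resize(a[:,:,::-1],None,fx=6,fy=6,interpolation=cv2.INTER_CUBIC))
E
```

```text
False [ 0.54022742 -0.09187245  0.15028979] [-0.04678061  0.05336853 -1.70032837] 19.2167
[ 0.54004654 -0.09183206  0.15009772] [ 0.19284088  0.1491606  -2.07475938] [ 0.03831807 -0.05260379  0.01629345]
False [ 0.53994249 -0.09178899  0.13565983] [-1.87635092  0.50259184  1.33600726] [ 0.0291816   0.27061999 -0.00842632] 0.1372618542391552 20.875
False [ 0.53994606 -0.09180161  0.13555753] [-0.55756187  1.23802037  1.51911958] [ 0.12249602  0.2810834  -0.02895647] 0.13443150170206564 21.175
```

View pics/c8.png

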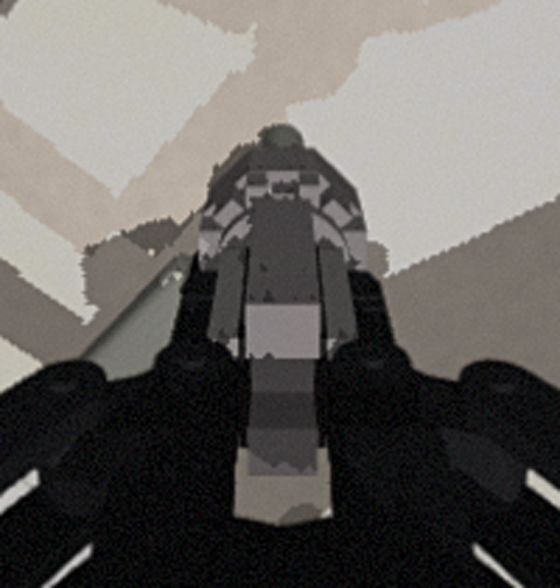

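View pics/s8.png

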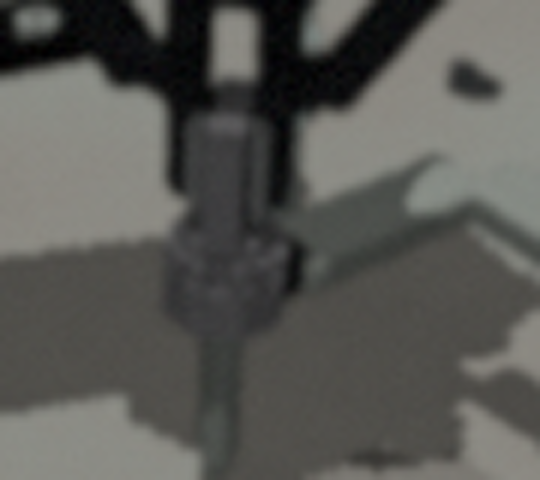

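```bash
python3 - <<'E'
from h import *
C=np.array([0.5400,-0.0918]);yaw=np.radians(127);tx,ty=tdir(yaw)
let_go();sleep(.3);s=get_state();print(s['position'],s['contact_force'],s['finger_gap'],s['clock'])
move_l((C[0],C[1],0.23),velocity=0.08)
p=C+ty*0.0587
move_l((p[0],p[1],0.23),velocity=0.12);sleep(.3)
f=cam('wrist');q=proj(f,(*C,0.147)).astype(int);a=f['img'][max(0,q[1]-45):q[1]+45,q[0]-45:q[0]+45]
cv2.imwrite('pics/c9.png',cv2.resize(cv2.convertScaleAbs(a,alpha=1.3)[:,:,::-1],None,fx=6,fy=6,interpolation=cv2.INTER_CUBIC))
rs={'lifter_head':[],'lifter_key':[]}
for c in ('scene','side'):
    g=cam(c);a=(g['img'][160:240,240:330] if c=='side' else g['img'][150:230,160:250]);cv2.imwrite('pics/%s9.png'%c,cv2.resize(a[:,:,::-1],None,fx=6,fy=6,interpolation=cv2.INTER_CUBIC))
    print(c,'exp',proj(g,(*C,0.152)),proj(g,(*C,.125)))
    for n in rs:
        t=tip_of(c,n)
        if t: print(n,t[0]['centre'],t[0]['score']); rs[n].append(ray(g,t[0]['centre']))
for n in rs:
    if len(rs[n])>1: print(n,tri(rs[n]))
print(get_state()['clock'])
E
```

```text
[ 0.53998343 -0.09179222  0.13549992] [-0.57223395 -0.54033451  0.37596645] 0.9976687983077445 22.2833
scene exp [202.40495895 184.1597375 ] [203.24854021 192.13261083]
lifter_head [200.6, 183.3] 0.6
lifter_key [203.8, 190.3] 0.52
side exp [277.75013526 186.99786491] [277.21666013 199.1674012 ]
lifter_head [279.1, 188.5] 0.57
lifter_key [276.7, 198.1] 0.83
lifter_head (array([ 0.53763429, -0.09641041,  0.15267519]), [np.float64(0.0010964155895682934), np.float64(0.0010964155895682665)])
lifter_key (array([ 0.53838753, -0.09064398,  0.12830519]), [np.float64(0.001074120355374269), np.float64(0.0010741203553741785)])
24.9083
```

View pics/c9.png

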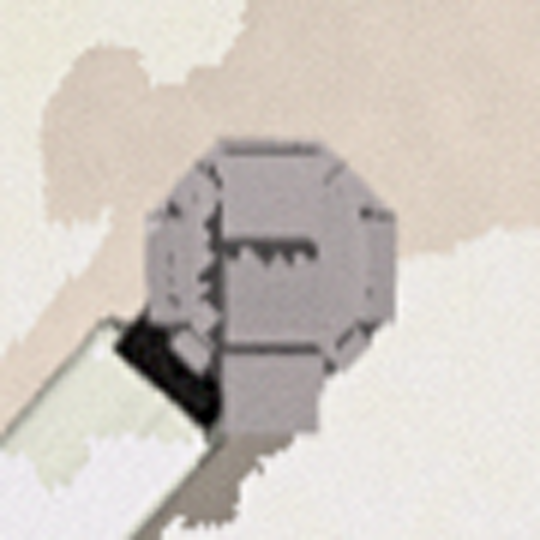

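View pics/side9.png

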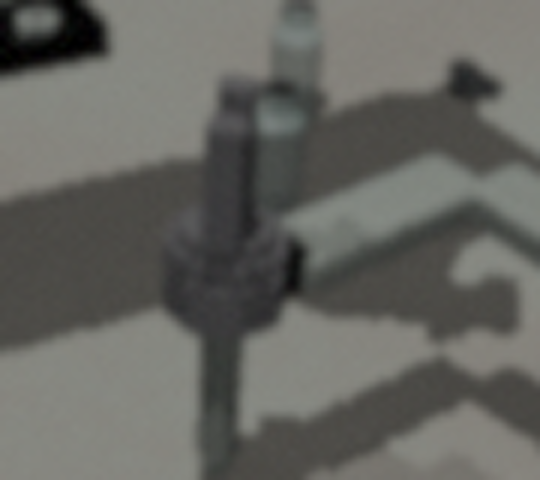

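View pics/scene9.png

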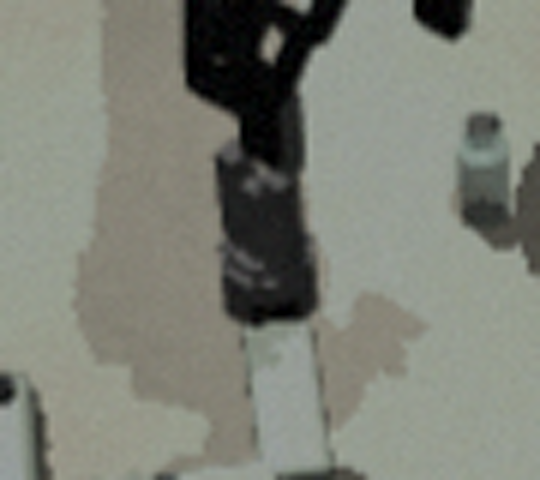

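```bash
python3 - <<'E'
from h import *
C=np.array([0.5400,-0.0918]);g=cam('side')
u=np.array([np.cos(np.radians(37)),np.sin(np.radians(37))])
for k in (0,.007):
    print(k,'fork tops',[proj(g,(*(C+s*u*0.012),0.174+k)).round(1) for s in (-1,1)],'tip',proj(g,(*C,0.03+k)).round(1))
a=g['img'][165:275,240:320];cv2.imwrite('pics/s10.png',cv2.resize(cv2.convertScaleAbs(a,alpha=1.6)[:,:,::-1],None,fx=5,fy=5,interpolation=cv2.INTER_CUBIC))
E
```

```text
0 fork tops [array([277.2, 180. ]), array([279.1, 173.4])] tip [275.5 238. ]
0.007 fork tops [array([277.4, 176.6]), array([279.3, 170.1])] tip [275.6 235.3]
```

View pics/s10.png

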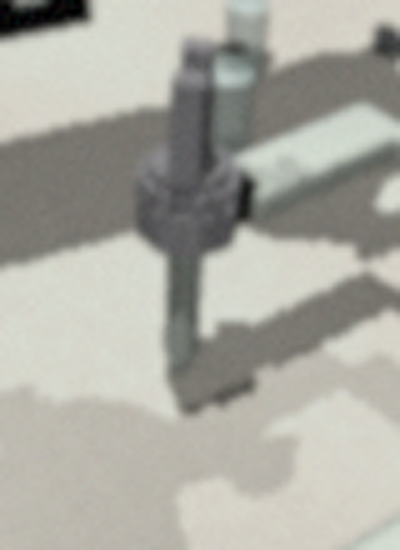

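```bash
python3 - <<'E'
from h import *
s=get_state();print(s['clock'],s['contact_force'])
f=cam('scene');save(f,'end')
g=cam('side')
for n in ['vial0_mid','vial1_mid','vial2_mid','tray']:
    a=tip_of('scene',n);b=tip_of('side',n)
    print(n,a and a[0]['centre'],b and b[0]['centre'])
sign_off()
E
```

```text
24.9583 [ 0.15649263  0.06096482 -0.93305871]
vial0_mid [274.5, 256.9] [284.2, 182.4]
vial1_mid [302.7, 272.3] [289.5, 168.7]
vial2_mid [239.4, 176.6] [192.8, 232.7]
tray [365.8, 248.3] [231.6, 162.2]
the job is handed in; nothing more can be done
```

View pics/end.png

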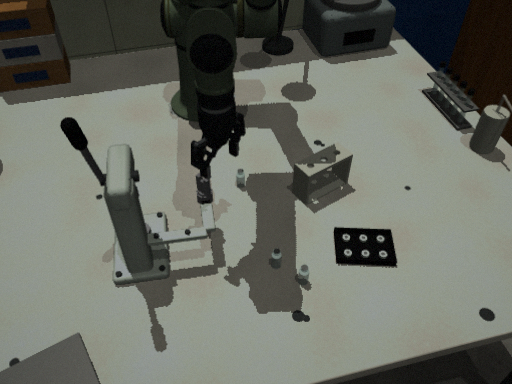

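The cap lifter hangs in the press's collar with its key in the slot and its flange flush. I let go of it and handed the job in at about 25 s.

- **Slot direction:** I saw it from above with the wrist camera, at about 37° in world axes. I lowered the lifter already turned to match, and the key dropped in with no turning to feel for the slot. The force on the tool changed by about 3.5 N over the last 15 mm. Riding on top of the collar, the key would have stopped it about 7 mm higher.
- **Seating after letting go:** In the side picture the two fork tops are at rows 179.4 and 173.2. The flush position predicts 180.0 and 173.4; a key riding on top predicts 176.6 and 170.1. The handle tip read about 239 against 238 predicted. The network's `lifter_key` point came out at 0.128 m, 3 mm above flush; its `lifter_head` point fits flush (0.153 against 0.152 m).
- **Vials and tray:** They look undisturbed in the last scene picture. The networks' positions for them agree with the first ones to about 3 pixels, which is their usual scatter.
- **Hand clear:** The open gripper was well away from the lifter when I handed in, and the wrist force was about 1 N, which is noise.

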